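Load the sprung-lid bin and hold the lid just below its balance point

TASK

Raise the bin's sprung lid by its bar handle past its balance point, so that it stays open by itself, then carry the tall tin into the bin, set it down upright without dropping it, and let go of it. Take the bar again, bring the lid back down without letting it drop shut, and finish while holding it still by the bar just below the balance point (within about 15 degrees), where it would fall shut if you let go. Leave the other things on the desk where they are.

Things in the scene. Friction and masses are not known exactly. Their poses are not given: they have to be found in the camera images.
- bin: Open-topped metal bin fixed to the desk, 180 (its x) x 220 (its y) x 105 mm high, walls and floor about 4 mm thick, turned up to 0.25 rad. Origin at the centre of its underside, on the desk; x points away from the robot to the hinge, z up. Lid: steel, 180 mm from hinge to front edge, 220 mm wide, 6 mm thick, 0.7 kg with its bar; shut, its top is 113 mm above the desk.
- hinge (a point): Middle of the lid's hinge line, at the bin's far edge: 90 mm along the bin's +x from its origin and 109 mm above the desk. The hinge line runs along the bin's y.
- lid (a joint): Opening angle of the lid, rad: 0 shut (level), grows as the bar swings up and over to the hinge, stop at 1.6 (upright). Balance point at 1.05 (60 degrees): below it the lid falls shut, above it the hinge spring swings it to the stop, where it stays. Light damping, hardly any friction; 1 N at the bar lifts it, 1.5 N draws it off the stop. Wanted at the end: about 0.8 to 1.0.
- bar (a point): The lid's bar handle: round steel bar 12 mm thick along the bin's y, 110 mm free between two arms, in the lid's plane, 228 mm from the hinge line. This point is its middle: lid shut, at x = -138 mm in the bin's frame, 109 mm above the desk, with 42 mm free between bar and bin; lid at its stop, 337 mm above the desk. It can turn in the fingers, so the gripper may stay pointing down.
- tall_tin: The taller of two round tins of the same metal and paper wrap: 58 mm across, 90 mm high, about 0.22 kg, standing on the desk on the left or right of the bin. Origin at the centre of its underside, z up. It fits in the bin anywhere and under the shut lid.
- short_tin: The shorter tin, 58 mm across, 45 mm high, on the other side of the bin; origin at the centre of its underside. Not to be moved.
- paperweight_a: Round green glass paperweight, 72 mm across, 66 mm high, flat foot; origin at the centre of its underside. Leave alone.
- paperweight_b: Round clear glass paperweight, 64 mm across, 58 mm high; origin at the centre of its underside. Leave alone.
- cup: Open steel cup, 68 mm across, 75 mm high; origin at the centre of its underside. Leave alone.
- bangles: Wide copper bangle lying flat, 68 mm across, 24 mm high; origin at the centre of its underside. Leave alone.
- marker: White marker pen with black cap, lying flat, 135 x 12 x 12 mm; origin under the middle of its white barrel, x towards the cap. Leave alone.
Mind the look-alikes: they are no part of the job. What is shaped like the tall_tin but red is not meant.

How it is judged:
On the way, in this order (a step that is already met when the one before it is completed fails the run):
1. the lid is raised past its balance point while the tall tin is still outside (value of joint lid above 1.12 rad and horizontal distance between tall_tin and bin above 0.15 m), for 0.2 s.
2. the tall tin stands upright and released in the bin, the lid staying open by itself (x of tall_tin in the frame of bin between -0.07 and 0.07 m and y of tall_tin in the frame of bin between -0.09 and 0.09 m and z of tall_tin in the frame of bin between -0.002 and 0.012 m and angle between tall_tin's own z axis and vertical below 0.15 rad and linear speed of tall_tin below 0.03 m/s and contact force between the fingers and tall_tin below 0.1 N and value of joint lid above 1.12 rad and contact force between the fingers and lid below 0.1 N), for 0.2 s.
At the end, for the whole second after the job is handed in: The fingers are at the bar (TCP within 50 mm), press on the lid (over 0.2 N) and hold it still (0.05 rad/s) at 0.75 to 1.035 rad, balance being 1.05; the tall tin does not prop it but stands upright (0.15 rad) on the bin floor, released and at rest (value of joint lid between 0.75 and 1.035 rad and velocity of joint lid between -0.05 and 0.05 rad/s and contact force between the fingers and lid above 0.2 N and distance between the grasp point and bar below 0.05 m and contact force between tall_tin and lid below 0.05 N and x of tall_tin in the frame of bin between -0.07 and 0.07 m and y of tall_tin in the frame of bin between -0.09 and 0.09 m and z of tall_tin in the frame of bin between -0.002 and 0.012 m and angle between tall_tin's own z axis and vertical below 0.15 rad and linear speed of tall_tin below 0.03 m/s and contact force between the fingers and tall_tin below 0.1 N); the arm keeps its last pose, push and grip.
It fails at once if one of the other things on the desk is disturbed (moved more than 25 mm) (distance of any of short_tin, paperweight_a, paperweight_b, cup, bangles, marker from where it was at the start of the episode above 0.025 m).
It fails at once if the lid drops shut once the tin is in the bin (x of tall_tin in the frame of bin between -0.07 and 0.07 m and y of tall_tin in the frame of bin between -0.09 and 0.09 m and z of tall_tin in the frame of bin between -0.002 and 0.012 m and value of joint lid below 0.4 rad).
It fails at once if the tall tin is dropped (moving faster than 0.6 m/s with no finger on it) (linear speed of tall_tin above 0.6 m/s and contact force between the fingers and tall_tin below 0.05 N).
It fails at once if the tall tin is tipped over (angle between tall_tin's own z axis and vertical above 0.8 rad).
It also fails if it takes over 72 s, if anything falls off the work surface, if the arm or the gripper's body presses on something with over 40 N, if the wrist force passes 120 N, or if a joint passes its speed limit or range.

ROBOT

A 7-joint arm with a two-finger parallel gripper is mounted at the origin on the work surface. World frame = base frame: x ahead of the robot, y to its left, z up, the work surface at z = 0. Lengths are in m, angles in rad, forces in N, time in s.
With the tool pointing down it reaches from about 0.4 to 0.85 m from the base axis. Payload 10.4 kg.
Tool frame: the origin (TCP) lies between the finger pads, 19 mm behind the fingertips; this is the grasp point; z points along the fingers, y is the line along which they close (so a half turn about z gives the same grasp; the last joint's range is limited). The gripper opens to 85 mm and grips with 20 to 120 N. Pads are 22 mm wide; open, the fingers measure 114 mm over their backs; the gripper's body (76 mm by 85 mm) begins 54 mm behind the grasp point. The pads swing forward as they close: fully open they stand 13 mm farther back than shut.
Start: joints at [-1.337, 0.332, -0.065, 1.46, 0.022, 1.35, -0.088], TCP at [0.159, 0.605, 0.25] pointing down, gripper open.
Joint ranges: [-2.6, 2.6], [-0.5, 2.12], [-1.47, 1.34], [0.16, 2.42], [-1.27, 4.41], [0.06, 2.06], [-2.6, 2.6]. Speed limits (rad/s): [2.22, 2.22, 2.79, 2.79, 3.14, 3.14, 3.14].

INTERFACE

Orientations are given as a unit quaternion [x, y, z, w].
In Python, from workcell import get_obs, camera, hand_in gives the robot as it stands. The module is installed in compiled form; this text tells all that it offers.
- The arm moves only by the tool move_arm, never from a script. Its argument "plan" is a list of rows, each an object with "delta_pos": the shift along the tool's x, y, z in a scale on which 1.0 is 0.6 m, a list of three; "turn": the turn, a rotation vector about the tool's x, y, z in normalised numbers (1 is pi rad), a list of three; "fingers": the closure, from 0 (fully open) to 1 (shut). A call has 1 to 12 rows; each row is the pose to reach, as a shift and turn from the pose commanded when the call began, along the tool's axes at that moment; what a row does not reach only later rows make up. A row lasts 1/8 s, in which the tool goes at most 62.5 mm and 10.7 degrees, less where a joint would pass 70% of its speed; a pose out of reach is approached as far as the arm can. A call with a gripper value outside its range is refused whole. The fingers move at their own pace and stop on an object; "force" is the grip in N (left out, the last holds). Time passes only in rows, so rows that repeat a pose let the fingers close. It gives the time, the measured TCP pose, the force, the opening and the grip force at its end, in the units of the state.
- get_obs(): the state, without advancing time (a new reading comes with each control period).
- camera(name): name is "scene" or "side" or "wrist"; returns a dict with "color" (384x512x3 uint8, red, green, blue), "range_z" (384x512 float32, m along the optical axis (not along the pixel's ray), 0 where there is no reading), "fx", "fy", "cx", "cy" (pixels), "R" (3x3) and "t" (3): a world point X has camera coordinates R X + t; the wrist camera has in their place "tool_from_camera" (4x4, takes a point from camera to tool coordinates, whose origin is the TCP and whose axes are the flange's). Camera axes: x right, y down, z forward; pixel columns grow to the right and rows downward; lengths in m; the calibration is good to about 2 mm. A picture is of the moment at which its call begins: read the wrist's pose just before it.
- hand_in(): hands the job in; it is judged then, once.
The state is a dict: "clock": time; "joint_pos": joint angles; "joint_velocities": joint speeds; "tau": joint torques, N m; "position": TCP position; "ee_rot": TCP orientation; "ft_force": force on the tool from outside, world axes, zero at the start; "torque": the same for the moment, N m; "grip_width": opening from 0.0 (shut) to 1.0 (fully open); "grasp_force": force on a finger pad.
Only numpy, scipy, OpenCV 4.12 (cv2) and the standard library are available. Lean on these libraries where they do the work, as an engineer would, in place of code of your own. Each camera call takes 0.05 s, during which the arm holds its last target. There are 200 camera calls.

## Working session

There is one attempt and no reset: what is moved stays moved. The work goes in short steps, Python scripts to look and compute and a tool call to move; the robot and the scene stay as the last step left them, time stands still between calls to the robot, and variables do not carry over. Pictures are saved under pics/ and viewed, at most 10 in all, crops included, and the job is handed in when it is done.

Besides the shell and the picture viewer there is one more tool, called after ">>>" as a command line: name --argument value ..., lists and objects as JSON in quotes. move_arm: Moves the arm, as the interface text tells. Its arguments: {"type":"object","properties":{"plan":{"type":"array","items":{"type":"object","properties":{"delta_pos":{"type":"array","items":{"type":"number"}},"turn":{"type":"array","items":{"type":"number"}},"fingers":{"type":"number"}}}},"force":{"type":"number"}},"required":["plan"]}

```bash
mkdir -p pics
cat > h.py <<'E'
import numpy as np, cv2
from scipy.spatial.transform import Rotation as Rn
from workcell import get_obs, camera, hand_in
def cloud(c):
    z=c["range_z"]; v,u=np.indices(z.shape)
    P=np.stack([(u-c["cx"])/c["fx"]*z,(v-c["cy"])/c["fy"]*z,z],-1)
    W=(P-np.array(c["t"]))@np.array(c["R"])
    W[z==0]=np.nan
    return W
def save(n,im): cv2.imwrite(f"pics/{n}.png",cv2.cvtColor(im,cv2.COLOR_RGB2BGR))
E
python3 - <<'E'
from h import *
o=get_obs(); print({k:np.round(v,3) for k,v in o.items()})
for n in("scene","side"):
    c=camera(n); save(n,c["color"]); np.savez(n,W=cloud(c),color=c["color"])
    print(n,-np.array(c["R"]).T@np.array(c["t"]),np.array(c["R"])[2])
E
```

```text
{'clock': np.float64(0.0), 'joint_pos': array([-1.337,  0.333, -0.065,  1.461,  0.022,  1.35 , -0.089]), 'joint_velocities': array([-0.   , -0.001, -0.   ,  0.001,  0.   ,  0.002,  0.001]), 'tau': array([ 0.0000e+00, -6.2545e+01,  4.9000e-02, -3.9160e+01,  1.6000e-02,
        1.0000e-02,  0.0000e+00]), 'position': array([0.159, 0.604, 0.249]), 'ee_rot': array([ 0.128,  0.992, -0.001, -0.   ]), 'ft_force': array([ 0.137,  0.659, -0.632]), 'torque': array([ 0.   , -0.01 ,  0.067]), 'grasp_force': np.float64(0.0), 'grip_width': np.float64(1.0)}
scene [1.5520332  0.1388723  0.74332432] [-0.85549148 -0.10729483 -0.50657887]
side [ 0.23574399 -0.82950058  0.77697138] [ 0.24882175  0.7407942  -0.62394847]
```

View pics/scene.png

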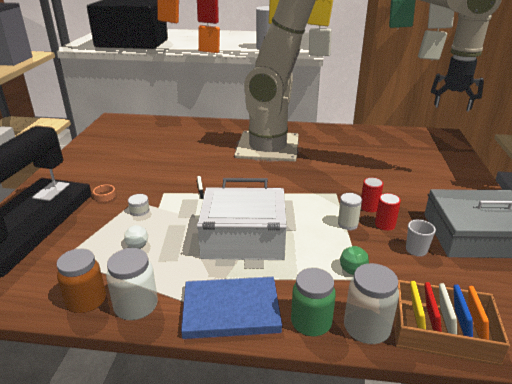

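View pics/side.png

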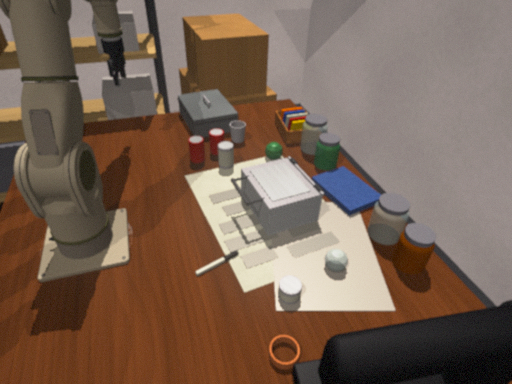

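The scene view shows the shut bin at (243,222), with its bar at (245,182). The tall white tin is at (349,211), beside two red tins at (372,195) and (388,212), and the cup is at (420,238). The marker lies in front of the bin, at side-view pixel (217,263).

Run:
```python
from h import *
Ws=[np.load(n+".npz") for n in("scene","side")]
P=np.concatenate([d["W"].reshape(-1,3) for d in Ws]);C=np.concatenate([d["color"].reshape(-1,3) for d in Ws]).astype(int)
S=np.concatenate([np.full(d["W"].shape[0]*d["W"].shape[1],i) for i,d in enumerate(Ws)])
# seeds
for n,i,(u,v) in[("tin",0,(349,199)),("tinS",1,(226,147)),("redA",0,(372,184)),("redB",0,(388,200)),("bar",0,(245,181)),("lid",0,(243,205)),("cup",0,(420,228)),("markS",1,(217,263)),("green",0,(354,255)),("barS",1,(243,195)),("short",0,(138,199))]:
    print(n,np.round(Ws[i]["W"][v,u],3))
lid=Ws[0]["W"][205,243]
ok=np.isfinite(P).all(1)
m=ok&(abs(P[:,2]-.113)<.006)&(np.linalg.norm(P[:,:2]-lid[:2],axis=1)<.16)
for s in(0,1):
    q=P[m&(S==s)]; r=cv2.minAreaRect((q[:,:2]*1000).astype(np.float32)); print("lidrect",s,r,len(q),np.median(q[:,2]))
for n,i,(u,v) in[("tin",0,(349,199)),("tinS",1,(226,147))]:
    c=Ws[i]["W"][v,u]
    m=ok&(abs(P[:,2]-.09)<.005)&(np.linalg.norm(P[:,:2]-c[:2],axis=1)<.06)
    for s in(0,1):
        q=P[m&(S==s)]
        if len(q)>5: print(n,s,cv2.minEnclosingCircle((q[:,:2]*1000).astype(np.float32)),len(q),np.median(q[:,2]))
np.savez("all",P=P[ok],C=C[ok],S=S[ok])
# topdown height map around the bin
q=P[ok]; x0,y0=.3,-.35
g=np.zeros((600,700,3),np.uint8)
m=(q[:,0]>x0)&(q[:,0]<.9)&(q[:,1]>y0)&(q[:,1]<.35)&(q[:,2]<.3)
qq=q[m];cc=C[ok][m]
for o in np.argsort(qq[:,2]):
    a=int((qq[o,0]-x0)*1000);b=int((qq[o,1]-y0)*1000)
    g[max(0,599-a-1):599-a+2,max(0,699-b-1):699-b+2]=cc[o]
save("top",g)
```

```text
tin [0.5   0.276 0.09 ]
tinS [0.494 0.271 0.09 ]
redA [0.412 0.348 0.093]
redB [0.496 0.383 0.093]
bar [ 0.466 -0.022  0.108]
lid [ 0.605 -0.008  0.116]
cup [0.56  0.464 0.051]
markS [ 0.348 -0.193  0.011]
green [0.71  0.278 0.063]
barS [ 0.465 -0.052  0.118]
short [ 0.511 -0.338  0.049]
lidrect 0 ((579.22998046875, -11.217430114746094), (242.74179077148438, 220.25047302246094), 6.146473407745361) 3511 0.11409962597075417
lidrect 1 ((577.156005859375, -11.359039306640625), (243.46971130371094, 222.9873504638672), 5.932228088378906) 2691 0.11355779046089001
tin 0 ((495.9512634277344, 279.53912353515625), 30.370075225830078) 205 0.09125529366480803
tin 1 ((496.0357666015625, 278.0506896972656), 31.34116554260254) 118 0.09097596184594563
tinS 0 ((495.9512634277344, 279.53912353515625), 30.370075225830078) 205 0.09125529366480803
tinS 1 ((496.0357666015625, 278.0506896972656), 31.34116554260254) 118 0.09097596184594563
```

View pics/top.png

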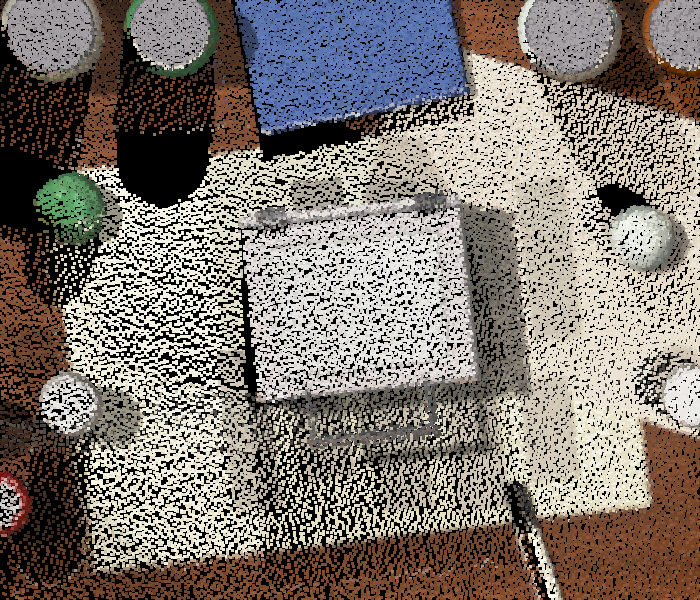

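The bin is turned about +6°, with its origin near (0.600, -0.009). That puts the bar at (0.463, -0.023) and the tall tin at (0.496, 0.279).

```bash
cat >> h.py <<'E'
YAW=np.radians(6.0); UX=np.array([np.cos(YAW),np.sin(YAW),0]); UY=np.array([-np.sin(YAW),np.cos(YAW),0])
ORG=np.array([.600,-.009,0]); HINGE=ORG+.09*UX+[0,0,.109]
def bar(th): return HINGE+.228*(-np.cos(th)*UX+np.sin(th)*np.array([0,0,1]))
def pose(yaw): # tool down, tool y at yaw
    y=np.array([np.cos(yaw),np.sin(yaw),0]); z=np.array([0,0,-1.]); return Rn.from_matrix(np.stack([np.cross(y,z),y,z],1))
def go(p,yaw,ref=None):
    o=get_obs(); R=Rn.from_quat(o["ee_rot"]); p0=o["position"] if ref is None else ref
    return np.round(R.inv().apply(p-p0),4),np.round((R.inv()*pose(yaw)).as_rotvec(),3)
E
python3 - <<'E'
from h import *
print(bar(0),HINGE,go(bar(0)+[0,0,.141],YAW))
c=camera("wrist");print(np.round(c["tool_from_camera"],3))
E
```

```text
[ 0.46275598 -0.02342493  0.109     ] [6.89506971e-01 4.07561694e-04 1.09000000e-01] (array([-0.4535, -0.5298, -0.    ]), array([-1.000e-03,  1.000e-03,  1.209e+00]))
[[ 0.001 -0.966 -0.259  0.065]
 [ 1.     0.001 -0.001  0.   ]
 [ 0.001 -0.259  0.966 -0.124]
 [ 0.     0.     0.     1.   ]]
```

The rows are not in the units I measure in: shifts go in shares of 0.6 m and turns go in shares of pi rad. I convert before sending: -0.53 m / 0.6 = -0.8833, -0.4535 m / 0.6 = -0.7558, 1.209 rad / 3.1416 = 0.3848.

>>> move_arm --plan '[{"delta_pos": [-0.0633, -0.075, 0], "turn": [0, 0, 0.0318], "fingers": 0.55}, {"delta_pos": [-0.1267, -0.15, 0], "turn": [0, 0, 0.0637], "fingers": 0.55}, {"delta_pos": [-0.19, -0.225, 0], "turn": [0, 0, 0.0955], "fingers": 0.55}, {"delta_pos": [-0.2533, -0.3, 0], "turn": [0, 0, 0.1273], "fingers": 0.55}, {"delta_pos": [-0.3167, -0.375, 0], "turn": [0, 0, 0.1592], "fingers": 0.55}, {"delta_pos": [-0.38, -0.445, 0], "turn": [0, 0, 0.191], "fingers": 0.55}, {"delta_pos": [-0.4433, -0.5183, 0], "turn": [0, 0, 0.226], "fingers": 0.55}, {"delta_pos": [-0.5067, -0.5917, 0], "turn": [0, 0, 0.2578], "fingers": 0.55}, {"delta_pos": [-0.57, -0.6667, 0], "turn": [0, 0, 0.2897], "fingers": 0.55}, {"delta_pos": [-0.6333, -0.74, 0], "turn": [0, 0, 0.3215], "fingers": 0.55}, {"delta_pos": [-0.6967, -0.8133, 0], "turn": [0, 0, 0.3533], "fingers": 0.55}, {"delta_pos": [-0.7558, -0.8833, 0], "turn": [0, 0, 0.3848], "fingers": 0.55}]' --force 30

```text
clock: 1.65
position: [0.4632, -0.0252, 0.2501]
ee_rot: [0.67, 0.742, 0.0, 0.0]
ft_force: [0.2, 0.5, -0.2]
grip_width: 0.448
grasp_force: 0.0
```

Run:
```python
from h import *
o=get_obs();print(o["clock"],o["position"],o["grip_width"],go(bar(0),YAW))
c=camera("wrist");o=get_obs();save("w1",c["color"])
T=np.array(c["tool_from_camera"]);z=c["range_z"];v,u=np.indices(z.shape)
P=np.stack([(u-c["cx"])/c["fx"]*z,(v-c["cy"])/c["fy"]*z,z],-1)[z>0]
P=P@T[:3,:3].T+T[:3,3]; W=Rn.from_quat(o["ee_rot"]).apply(P)+o["position"]
B=(W-ORG)@np.stack([UX,UY,[0,0,1]],1)
m=(abs(B[:,2]-.112)<.008)&(B[:,0]<-.11)&(abs(B[:,1])<.05)
print(m.sum(),np.percentile(B[m,0],[2,50,98]),np.percentile(B[m,2],[50,98]),np.polyfit(B[m,1],B[m,0],1))
```

```text
1.65 [ 0.46318703 -0.02522415  0.25009475] 0.4483101218899878 (array([ 0.0018, -0.0003,  0.1411]), array([ 0.001, -0.   , -0.003]))
1343 [-0.14314546 -0.13716111 -0.12239388] [0.11397495 0.11601422] [ 0.036435   -0.13695969]
```

View pics/w1.png

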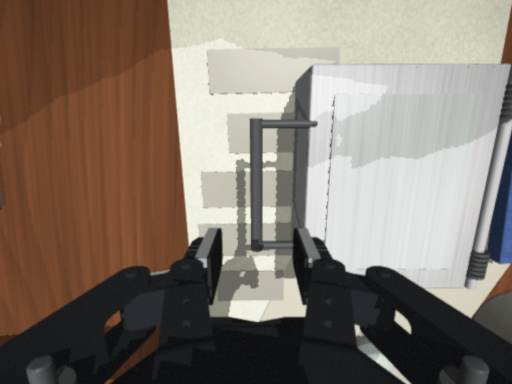

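The wrist view shows the bar upright at column 257, midway between the fingers and parallel to the pads. I'll descend and grip it.

>>> move_arm --plan '[{"delta_pos": [0.0033, 0, 0.0583], "turn": [0, 0, 0], "fingers": 0.55}, {"delta_pos": [0.0033, 0, 0.1167], "turn": [0, 0, 0], "fingers": 0.55}, {"delta_pos": [0.0033, 0, 0.175], "turn": [0, 0, 0], "fingers": 0.55}, {"delta_pos": [0.0033, 0, 0.235], "turn": [0, 0, 0], "fingers": 0.55}, {"delta_pos": [0.0033, 0, 0.235], "turn": [0, 0, 0], "fingers": 0.55}, {"delta_pos": [0.0033, 0, 0.235], "turn": [0, 0, 0], "fingers": 1}, {"delta_pos": [0.0033, 0, 0.235], "turn": [0, 0, 0], "fingers": 1}, {"delta_pos": [0.0033, 0, 0.235], "turn": [0, 0, 0], "fingers": 1}, {"delta_pos": [0.0033, 0, 0.235], "turn": [0, 0, 0], "fingers": 1}]' --force 30

```text
clock: 2.82
position: [0.4619, -0.0214, 0.1099]
ee_rot: [0.669, 0.743, -0.0, -0.001]
ft_force: [-7.8, -0.9, 3.2]
grip_width: 0.129
grasp_force: 30.5
```

Run:
```python
from h import *
o=get_obs();print(o["position"],o["grip_width"],o["grasp_force"],o["ft_force"])
for k in range(1,13):
    t=k*.124; print(round(t,3),go(o["position"]+bar(t)-bar(0),YAW)[0])
```

```text
[ 0.46185246 -0.02137587  0.10993447] 0.12906126600949488 30.486876368522644 [-7.7762766  -0.88080468  3.19647867]
0.124 [ 0.      0.0017 -0.0282]
0.248 [ 0.0001  0.0069 -0.056 ]
0.372 [ 0.0001  0.0155 -0.0829]
0.496 [ 1.000e-04  2.730e-02 -1.085e-01]
0.62 [ 1.000e-04  4.230e-02 -1.325e-01]
0.744 [ 1.000e-04  6.010e-02 -1.545e-01]
0.868 [ 0.0002  0.0804 -0.1741]
0.992 [ 0.0002  0.103  -0.191 ]
1.116 [ 2.000e-04  1.276e-01 -2.050e-01]
1.24 [ 2.000e-04  1.537e-01 -2.158e-01]
1.364 [ 2.000e-04  1.809e-01 -2.234e-01]
1.488 [ 2.000e-04  2.089e-01 -2.275e-01]
```

>>> move_arm --plan '[{"delta_pos": [0, 0.0017, -0.0467], "turn": [0, 0, 0], "fingers": 1}, {"delta_pos": [0, 0.01, -0.0933], "turn": [0, 0, 0], "fingers": 1}, {"delta_pos": [0, 0.0233, -0.1383], "turn": [0, 0, 0], "fingers": 1}, {"delta_pos": [0, 0.0433, -0.18], "turn": [0, 0, 0], "fingers": 1}, {"delta_pos": [0, 0.0683, -0.22], "turn": [0, 0, 0], "fingers": 1}, {"delta_pos": [0, 0.0983, -0.2567], "turn": [0, 0, 0], "fingers": 1}, {"delta_pos": [0, 0.1317, -0.29], "turn": [0, 0, 0], "fingers": 1}, {"delta_pos": [0, 0.17, -0.3183], "turn": [0, 0, 0], "fingers": 1}, {"delta_pos": [0, 0.21, -0.3417], "turn": [0, 0, 0], "fingers": 1}, {"delta_pos": [0, 0.2533, -0.36], "turn": [0, 0, 0], "fingers": 1}, {"delta_pos": [0, 0.3, -0.3717], "turn": [0, 0, 0], "fingers": 1}, {"delta_pos": [0, 0.3467, -0.3783], "turn": [0, 0, 0], "fingers": 1}]'

```text
clock: 4.32
position: [0.6702, 0.0004, 0.3383]
ee_rot: [0.669, 0.743, 0.001, 0.001]
ft_force: [-1.2, -2.3, 11.3]
grip_width: 0.127
grasp_force: 33.3
```

To row units: -0.1 m / 0.6 = -0.1667, -0.07 m / 0.6 = -0.1167.

>>> move_arm --plan '[{"delta_pos": [0, 0, 0], "turn": [0, 0, 0], "fingers": 0.2}, {"delta_pos": [0, 0, 0], "turn": [0, 0, 0], "fingers": 0.2}, {"delta_pos": [0, 0, 0], "turn": [0, 0, 0], "fingers": 0.2}, {"delta_pos": [0, 0, 0], "turn": [0, 0, 0], "fingers": 0.2}, {"delta_pos": [0, 0, -0.05], "turn": [0, 0, 0], "fingers": 0.2}, {"delta_pos": [0, 0, -0.1167], "turn": [0, 0, 0], "fingers": 0.2}, {"delta_pos": [0, 0, -0.1667], "turn": [0, 0, 0], "fingers": 0.2}]'

```text
clock: 5.2
position: [0.669, 0.0004, 0.4381]
ee_rot: [0.669, 0.743, 0.001, 0.0]
ft_force: [0.1, -1.2, 0.4]
grip_width: 0.797
grasp_force: 0.0
```

Run:
```python
from h import *
o=get_obs();print(o["clock"],o["position"],o["ft_force"],o["joint_pos"])
TIN=np.array([.496,.279,0]); yaw=np.radians(29)
print(go(TIN+[0,0,.2],yaw)); print(go(TIN+[0,0,.06],yaw)); 
c=camera("side");W=cloud(c).reshape(-1,3);W=W[np.isfinite(W).all(1)]
B=(W-ORG)@np.stack([UX,UY,[0,0,1]],1);m=(abs(B[:,1])<.1)&(B[:,0]>-.16)&(B[:,0]<.12)&(B[:,2]>.15)&(B[:,2]<.28)
print(m.sum(),np.polyfit(B[m,2],B[m,0],1),B[m].mean(0))
```

```text
5.2 [6.68990559e-01 3.52692079e-04 4.38087455e-01] [ 0.10544557 -1.21752031  0.41747699] [-0.46172734  0.48005615  0.68780823  0.97425043 -0.30448929  1.77408089
  0.20927603]
(array([ 0.2952, -0.1432,  0.2379]), array([ 0.001,  0.   , -0.401]))
(array([ 0.2952, -0.1433,  0.3779]), array([ 0.001,  0.   , -0.401]))
1434 [0.03178893 0.08340148] [ 0.09031621 -0.00652496  0.21752011]
```

To row units: 0.295 m / 0.6 = 0.4917, -0.143 m / 0.6 = -0.2383, -0.4 rad / 3.1416 = -0.1273.

>>> move_arm --plan '[{"delta_pos": [0.075, -0.0367, 0], "turn": [0, 0, -0.0191], "fingers": 0}, {"delta_pos": [0.15, -0.0733, 0], "turn": [0, 0, -0.0382], "fingers": 0}, {"delta_pos": [0.225, -0.11, 0.0333], "turn": [0, 0, -0.0573], "fingers": 0}, {"delta_pos": [0.3, -0.1467, 0.0833], "turn": [0, 0, -0.0796], "fingers": 0}, {"delta_pos": [0.375, -0.1833, 0.15], "turn": [0, 0, -0.0987], "fingers": 0}, {"delta_pos": [0.4417, -0.2167, 0.2167], "turn": [0, 0, -0.1178], "fingers": 0}, {"delta_pos": [0.4917, -0.2383, 0.2833], "turn": [0, 0, -0.1273], "fingers": 0}, {"delta_pos": [0.4917, -0.2383, 0.3583], "turn": [0, 0, -0.1273], "fingers": 0}, {"delta_pos": [0.4917, -0.2383, 0.3967], "turn": [0, 0, -0.1273], "fingers": 0}, {"delta_pos": [0.4917, -0.2383, 0.3967], "turn": [0, 0, -0.1273], "fingers": 0}]'

```text
clock: 6.5
position: [0.4951, 0.2783, 0.1967]
ee_rot: [0.508, 0.861, -0.001, -0.001]
ft_force: [-0.2, 0.7, 2.1]
grip_width: 0.999
grasp_force: 0.0
```

Run:
```python
from h import *
TIN=np.array([.496,.279,0]); yaw=np.radians(29)
c=camera("wrist");o=get_obs();save("w2",c["color"])
print(o["position"],go(TIN+[0,0,.06],yaw))
T=np.array(c["tool_from_camera"]);z=c["range_z"];v,u=np.indices(z.shape)
P=np.stack([(u-c["cx"])/c["fx"]*z,(v-c["cy"])/c["fy"]*z,z],-1)[z>0]
P=P@T[:3,:3].T+T[:3,3]; W=Rn.from_quat(o["ee_rot"]).apply(P)+o["position"]
m=(abs(W[:,2]-.09)<.006)&(np.linalg.norm(W[:,:2]-TIN[:2],axis=1)<.05)
print(m.sum(),cv2.minEnclosingCircle((W[m,:2]*1000).astype(np.float32)))
```

```text
[0.49602718 0.27867762 0.19823818] (array([0.0003, 0.0002, 0.1382]), array([-0.001,  0.   , -0.001]))
3470 ((495.2052307128906, 281.57147216796875), 28.986087799072266)
```

View pics/w2.png

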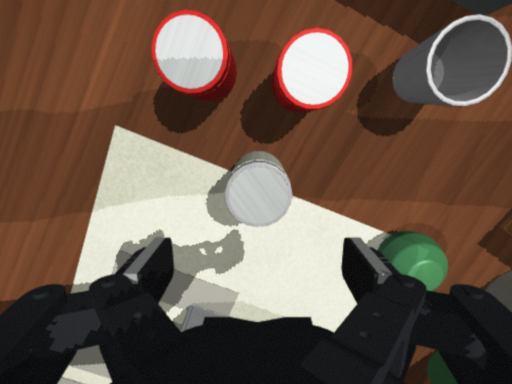

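The tall white tin, at (258,190), is centred between the open fingers, and the red tins and cup are well clear. I'll descend and grasp.

To row units: 0.134 m / 0.6 = 0.2233, 0.002 m / 0.6 = 0.0033.

>>> move_arm --plan '[{"delta_pos": [0.0017, 0, 0.05], "turn": [0, 0, 0], "fingers": 0}, {"delta_pos": [0.0033, 0.0017, 0.1083], "turn": [0, 0, 0], "fingers": 0}, {"delta_pos": [0.0033, 0.0017, 0.1667], "turn": [0, 0, 0], "fingers": 0}, {"delta_pos": [0.0033, 0.0017, 0.2083], "turn": [0, 0, 0], "fingers": 0}, {"delta_pos": [0.0033, 0.0017, 0.2233], "turn": [0, 0, 0], "fingers": 0}, {"delta_pos": [0.0033, 0.0017, 0.2233], "turn": [0, 0, 0], "fingers": 0}, {"delta_pos": [0.0033, 0.0017, 0.2233], "turn": [0, 0, 0], "fingers": 1}, {"delta_pos": [0.0033, 0.0017, 0.2233], "turn": [0, 0, 0], "fingers": 1}, {"delta_pos": [0.0033, 0.0017, 0.2233], "turn": [0, 0, 0], "fingers": 1}, {"delta_pos": [0.0033, 0.0017, 0.2233], "turn": [0, 0, 0], "fingers": 1}]' --force 30

```text
clock: 7.8
position: [0.4967, 0.2815, 0.0653]
ee_rot: [0.508, 0.861, 0.001, 0.0]
ft_force: [-1.5, -0.8, 6.3]
grip_width: 0.668
grasp_force: 31.0
```

Run:
```python
from h import *
o=get_obs();print(o["position"],o["grip_width"],o["grasp_force"])
yaw=YAW+np.pi/2
up=o["position"]+[0,0,.17]; tgt=ORG-.02*UX+[0,0,up[2]]
print(go(up,yaw),go(tgt,yaw))
```

```text
[0.49667152 0.28150334 0.06534248] 0.6684595221879703 30.962447226047516
(array([ 1.0e-04,  3.0e-04, -1.7e-01]), array([ 0.002,  0.   , -1.171])) (array([-0.2963, -0.0683, -0.1703]), array([ 0.002,  0.   , -1.171]))
```

To row units: -0.296 m / 0.6 = -0.4933, -0.17 m / 0.6 = -0.2833, -1.171 rad / 3.1416 = -0.3727.

>>> move_arm --plan '[{"delta_pos": [0, 0, -0.05], "turn": [0, 0, 0], "fingers": 1}, {"delta_pos": [0, 0, -0.1167], "turn": [0, 0, -0.0318], "fingers": 1}, {"delta_pos": [0, 0, -0.1833], "turn": [0, 0, -0.0637], "fingers": 1}, {"delta_pos": [-0.025, -0.005, -0.2417], "turn": [0, 0, -0.1019], "fingers": 1}, {"delta_pos": [-0.0833, -0.0183, -0.2833], "turn": [0, 0, -0.1401], "fingers": 1}, {"delta_pos": [-0.15, -0.0333, -0.2833], "turn": [0, 0, -0.1783], "fingers": 1}, {"delta_pos": [-0.2167, -0.05, -0.2833], "turn": [0, 0, -0.2165], "fingers": 1}, {"delta_pos": [-0.2833, -0.065, -0.2833], "turn": [0, 0, -0.2546], "fingers": 1}, {"delta_pos": [-0.35, -0.08, -0.2833], "turn": [0, 0, -0.2928], "fingers": 1}, {"delta_pos": [-0.4167, -0.095, -0.2833], "turn": [0, 0, -0.331], "fingers": 1}, {"delta_pos": [-0.4667, -0.1083, -0.2833], "turn": [0, 0, -0.3597], "fingers": 1}, {"delta_pos": [-0.4933, -0.1133, -0.2833], "turn": [0, 0, -0.3727], "fingers": 1}]'

```text
clock: 9.3
position: [0.5799, -0.0132, 0.2344]
ee_rot: [-0.052, 0.999, -0.0, 0.0]
ft_force: [0.3, 0.6, -2.7]
grip_width: 0.675
grasp_force: 33.4
```

Run:
```python
from h import *
c=camera("side");save("s2",c["color"][60:320,100:450]);o=get_obs();print(o["position"],o["grip_width"],o["grasp_force"],o["ft_force"])
p=ORG-.02*UX; p[2]=.069
print(go(p,YAW+np.pi/2))
W=cloud(c).reshape(-1,3);W=W[np.isfinite(W).all(1)]
B=(W-ORG)@np.stack([UX,UY,[0,0,1]],1);m=(abs(B[:,1])<.1)&(B[:,0]>.05)&(B[:,0]<.12)&(B[:,2]>.15)&(B[:,2]<.28)
print(m.sum(),B[m].mean(0))
```

```text
[ 0.58020717 -0.01488731  0.23440696] 0.6735273150763719 33.35199594497681 [-1.38287399 -2.09264847 -1.66411202]
(array([-0.0002,  0.004 ,  0.1654]), array([-0.001,  0.001, -0.   ]))
1413 [ 0.09034257 -0.00903557  0.21780225]
```

View pics/s2.png

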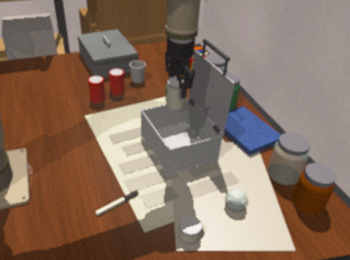

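The lid is upright and the tin, at (176,95), hangs over the open bin. I'll lower it slowly.

To row units: 0.164 m / 0.6 = 0.2733, 0.004 m / 0.6 = 0.0067.

>>> move_arm --plan '[{"delta_pos": [0, 0.005, 0.05], "turn": [0, 0, 0], "fingers": 1}, {"delta_pos": [0, 0.0067, 0.1], "turn": [0, 0, 0], "fingers": 1}, {"delta_pos": [0, 0.0067, 0.15], "turn": [0, 0, 0], "fingers": 1}, {"delta_pos": [0, 0.0067, 0.2], "turn": [0, 0, 0], "fingers": 1}, {"delta_pos": [0, 0.0067, 0.2333], "turn": [0, 0, 0], "fingers": 1}, {"delta_pos": [0, 0.0067, 0.25], "turn": [0, 0, 0], "fingers": 1}, {"delta_pos": [0, 0.0067, 0.2617], "turn": [0, 0, 0], "fingers": 1}, {"delta_pos": [0, 0.0067, 0.2683], "turn": [0, 0, 0], "fingers": 1}, {"delta_pos": [0, 0.0067, 0.2717], "turn": [0, 0, 0], "fingers": 1}, {"delta_pos": [0, 0.0067, 0.2733], "turn": [0, 0, 0], "fingers": 1}, {"delta_pos": [0, 0.0067, 0.2733], "turn": [0, 0, 0], "fingers": 1}]'

```text
clock: 10.72
position: [0.5796, -0.0068, 0.0702]
ee_rot: [-0.053, 0.999, 0.0, 0.0]
ft_force: [0.4, 0.3, -3.1]
grip_width: 0.674
grasp_force: 33.4
```

Not down yet: the force is still only the tin's weight. I'll go down in 1 mm steps.

To row units: 0.001 m / 0.6 = 0.0017, 0.0005 m / 0.6 = 0.0008.

>>> move_arm --plan '[{"delta_pos": [0, 0, 0.0008], "turn": [0, 0, 0], "fingers": 1}, {"delta_pos": [0, 0, 0.0017], "turn": [0, 0, 0], "fingers": 1}, {"delta_pos": [0, 0, 0.0017], "turn": [0, 0, 0], "fingers": 1}]'

```text
clock: 11.1
position: [0.5796, -0.0068, 0.0694]
ee_rot: [-0.053, 0.999, 0.0, 0.0]
ft_force: [-1.7, -0.1, 3.6]
grip_width: 0.671
grasp_force: 33.9
```

To row units: 0.001 m / 0.6 = 0.0017, 0.0005 m / 0.6 = 0.0008.

>>> move_arm --plan '[{"delta_pos": [0, 0, 0.0008], "turn": [0, 0, 0], "fingers": 1}, {"delta_pos": [0, 0, 0.0017], "turn": [0, 0, 0], "fingers": 1}, {"delta_pos": [0, 0, 0.0017], "turn": [0, 0, 0], "fingers": 1}]'

```text
clock: 11.48
position: [0.5797, -0.0069, 0.0693]
ee_rot: [-0.052, 0.999, 0.0, 0.0]
ft_force: [-6.5, -0.0, 15.5]
grip_width: 0.668
grasp_force: 35.0
```

To row units: -0.14 m / 0.6 = -0.2333, -0.1 m / 0.6 = -0.1667.

>>> move_arm --plan '[{"delta_pos": [0, 0, -0.0013], "turn": [0, 0, 0], "fingers": 1}, {"delta_pos": [0, 0, -0.0013], "turn": [0, 0, 0], "fingers": 1}, {"delta_pos": [0, 0, -0.0013], "turn": [0, 0, 0], "fingers": 0.05}, {"delta_pos": [0, 0, -0.0013], "turn": [0, 0, 0], "fingers": 0.05}, {"delta_pos": [0, 0, -0.0013], "turn": [0, 0, 0], "fingers": 0.05}, {"delta_pos": [0, 0, -0.0013], "turn": [0, 0, 0], "fingers": 0.05}, {"delta_pos": [0, 0, -0.0013], "turn": [0, 0, 0], "fingers": 0.05}, {"delta_pos": [0, 0, -0.0167], "turn": [0, 0, 0], "fingers": 0.05}, {"delta_pos": [0, 0, -0.05], "turn": [0, 0, 0], "fingers": 0.05}, {"delta_pos": [0, 0, -0.1], "turn": [0, 0, 0], "fingers": 0.05}, {"delta_pos": [0, 0, -0.1667], "turn": [0, 0, 0], "fingers": 0.05}, {"delta_pos": [0, 0, -0.2333], "turn": [0, 0, 0], "fingers": 0.05}]'

```text
clock: 12.98
position: [0.5793, -0.007, 0.2099]
ee_rot: [-0.052, 0.999, 0.0, 0.0]
ft_force: [0.5, 1.0, -0.6]
grip_width: 0.953
grasp_force: 0.0
```

Run:
```python
from h import *
c=camera("wrist");o=get_obs();save("w3",c["color"]);print(o["clock"],o["position"],o["ft_force"])
T=np.array(c["tool_from_camera"]);z=c["range_z"];v,u=np.indices(z.shape)
P=np.stack([(u-c["cx"])/c["fx"]*z,(v-c["cy"])/c["fy"]*z,z],-1)[z>0]
P=P@T[:3,:3].T+T[:3,3]; W=Rn.from_quat(o["ee_rot"]).apply(P)+o["position"]
B=(W-ORG)@np.stack([UX,UY,[0,0,1]],1)
m=(abs(B[:,2]-.094)<.006)&(abs(B[:,0]+.02)<.045)&(abs(B[:,1])<.06)
print(m.sum(),cv2.minEnclosingCircle((B[m,:2]*1000).astype(np.float32)),np.median(B[m,2]),np.polyfit(B[m,0],B[m,2],1))
p=bar(1.57)
up=o["position"].copy();up[2]=.46
print("up",go(up,YAW));
q=p.copy();q[2]=.46; print("above",go(q,YAW)); print("bar",go(p,YAW))
```

```text
13.025 [ 0.58156238 -0.00721197  0.21549607] [ 2.18935707 -0.43522798  5.57701805]
1971 ((-17.983219146728516, 3.8649322986602783), 29.081636428833008) 0.09940288925035562 [0.02975925 0.09968447]
up (array([-1.800e-03,  1.000e-04, -2.445e-01]), array([0.006, 0.006, 1.571]))
above (array([-0.1098, -0.0036, -0.2437]), array([0.006, 0.006, 1.571]))
bar (array([-0.1089, -0.0036, -0.1207]), array([0.006, 0.006, 1.571]))
```

View pics/w3.png

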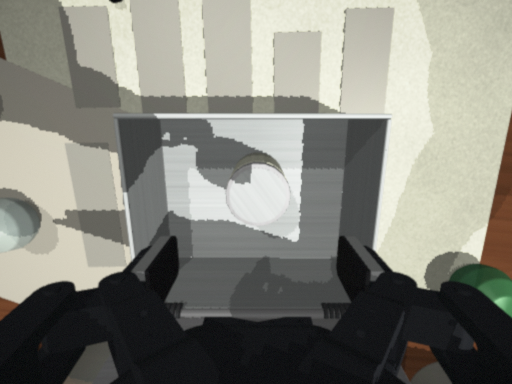

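The tin at (258,193) stands upright and free in the bin, and the lid is still open. I'll go up and turn towards the bar.

To row units: -0.25 m / 0.6 = -0.4167, -0.23 m / 0.6 = -0.3833, 1.571 rad / 3.1416 = 0.5001.

>>> move_arm --plan '[{"delta_pos": [0, 0, -0.0667], "turn": [0, 0, 0.0318], "fingers": 0.2}, {"delta_pos": [0, 0, -0.1333], "turn": [0, 0, 0.0764], "fingers": 0.2}, {"delta_pos": [0, 0, -0.2], "turn": [0, 0, 0.121], "fingers": 0.2}, {"delta_pos": [0, 0, -0.2667], "turn": [0, 0, 0.1655], "fingers": 0.2}, {"delta_pos": [0, 0, -0.3333], "turn": [0, 0, 0.2101], "fingers": 0.2}, {"delta_pos": [0, 0, -0.3833], "turn": [0, 0, 0.2546], "fingers": 0.2}, {"delta_pos": [0, 0, -0.4167], "turn": [0, 0, 0.2992], "fingers": 0.2}, {"delta_pos": [-0.05, -0.0017, -0.4167], "turn": [0, 0, 0.3438], "fingers": 0.2}, {"delta_pos": [-0.1, -0.0033, -0.4167], "turn": [0, 0, 0.3883], "fingers": 0.2}, {"delta_pos": [-0.15, -0.005, -0.4167], "turn": [0, 0, 0.4393], "fingers": 0.2}, {"delta_pos": [-0.1933, -0.0067, -0.4167], "turn": [0, 0, 0.4775], "fingers": 0.2}, {"delta_pos": [-0.1933, -0.0067, -0.4167], "turn": [0, 0, 0.5001], "fingers": 0.2}]'

```text
clock: 14.52
position: [0.6964, 0.0015, 0.4563]
ee_rot: [0.67, 0.742, -0.001, -0.0]
ft_force: [-0.5, -1.0, -0.4]
grip_width: 0.804
grasp_force: 0.0
```

>>> move_arm --plan '[{"delta_pos": [0, 0, 0], "turn": [0, 0, 0], "fingers": 0.2}, {"delta_pos": [0, 0, 0], "turn": [0, 0, 0], "fingers": 0.2}]'

```text
clock: 14.78
position: [0.6949, 0.0013, 0.4586]
ee_rot: [0.668, 0.744, 0.0, 0.0]
ft_force: [-0.4, -0.2, 0.4]
grip_width: 0.799
grasp_force: 0.0
```

Run:
```python
from h import *
o=get_obs();c=camera("wrist");save("w4",c["color"]);print(o["clock"],o["position"],o["grip_width"],o["ft_force"])
T=np.array(c["tool_from_camera"]);z=c["range_z"];v,u=np.indices(z.shape)
P=np.stack([(u-c["cx"])/c["fx"]*z,(v-c["cy"])/c["fy"]*z,z],-1)[z>0]
P=P@T[:3,:3].T+T[:3,3]; W=Rn.from_quat(o["ee_rot"]).apply(P)+o["position"]
B=(W-ORG)@np.stack([UX,UY,[0,0,1]],1)
m=(abs(B[:,2]-.338)<.012)&(abs(B[:,0]-.09)<.06)&(abs(B[:,1])<.065)
print(m.sum(),np.percentile(B[m],[3,50,97],axis=0), np.polyfit(B[m,1],B[m,0],1))
p=bar(1.6);print(p,go(p,YAW))
```

```text
14.775 [0.69492667 0.0012926  0.45862497] 0.7986913805980873 [-0.37532683 -0.17739472  0.43887166]
1861 [[ 0.09074615 -0.06049622  0.33843396]
 [ 0.0961682   0.00513901  0.34188394]
 [ 0.10184222  0.0607788   0.34361924]] [0.00078265 0.09623068]
[0.69612799 0.00110346 0.33690278] (array([-0.0005,  0.0011,  0.1218]), array([ 0.001, -0.   ,  0.002]))
```

View pics/w4.png

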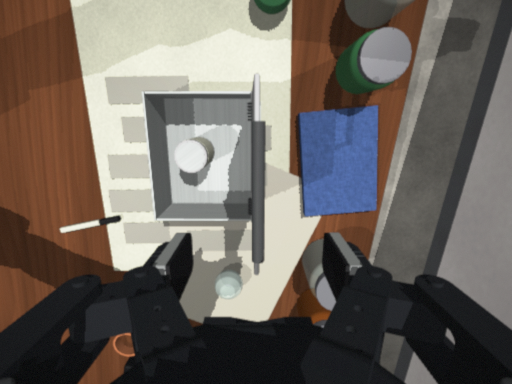

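The bar runs upright at columns 253–264, parallel to the pads and between them. It measures bin x = 0.096, as expected. I'll descend 0.122 and grip.

To row units: 0.122 m / 0.6 = 0.2033, 0.001 m / 0.6 = 0.0017.

>>> move_arm --plan '[{"delta_pos": [0, 0.0017, 0.05], "turn": [0, 0, 0], "fingers": 0.2}, {"delta_pos": [0, 0.0017, 0.1], "turn": [0, 0, 0], "fingers": 0.2}, {"delta_pos": [0, 0.0017, 0.15], "turn": [0, 0, 0], "fingers": 0.2}, {"delta_pos": [0, 0.0017, 0.1867], "turn": [0, 0, 0], "fingers": 0.2}, {"delta_pos": [0, 0.0017, 0.2033], "turn": [0, 0, 0], "fingers": 0.2}, {"delta_pos": [0, 0.0017, 0.2033], "turn": [0, 0, 0], "fingers": 0.2}, {"delta_pos": [0, 0.0017, 0.2033], "turn": [0, 0, 0], "fingers": 1}, {"delta_pos": [0, 0.0017, 0.2033], "turn": [0, 0, 0], "fingers": 1}, {"delta_pos": [0, 0.0017, 0.2033], "turn": [0, 0, 0], "fingers": 1}, {"delta_pos": [0, 0.0017, 0.2033], "turn": [0, 0, 0], "fingers": 1}, {"delta_pos": [0, 0.0017, 0.2033], "turn": [0, 0, 0], "fingers": 1}, {"delta_pos": [0, 0.0017, 0.2033], "turn": [0, 0, 0], "fingers": 1}]' --force 30

```text
clock: 16.32
position: [0.6962, 0.0013, 0.3364]
ee_rot: [0.669, 0.743, 0.0, 0.0]
ft_force: [-3.1, 0.7, 4.6]
grip_width: 0.125
grasp_force: 29.4
```

Run:
```python
from h import *
o=get_obs();print(o["clock"],o["position"],o["grip_width"],o["grasp_force"],o["ft_force"])
for t in np.linspace(1.6,.9,12)[1:]: print(round(t,3),go(o["position"]+bar(t)-bar(1.6),YAW)[0])
print(go(bar(.9),YAW)[0])
```

```text
16.325 [0.6961726  0.00134769 0.33642924] 0.12501543446967167 29.44165974855423 [-3.0743659   0.68404521  4.56758899]
1.536 [ 0.     -0.0145  0.    ]
1.473 [ 0.    -0.029  0.001]
1.409 [ 0.     -0.0434  0.0029]
1.345 [ 0.     -0.0576  0.0056]
1.282 [ 0.     -0.0716  0.0093]
1.218 [ 0.     -0.0854  0.0139]
1.155 [ 0.     -0.0989  0.0193]
1.091 [ 0.     -0.1119  0.0256]
1.027 [ 0.     -0.1246  0.0327]
0.964 [ 0.     -0.1368  0.0406]
0.9 [ 0.     -0.1484  0.0493]
[-0.0002 -0.1485  0.0488]
```

To row units: -0.1485 m / 0.6 = -0.2475, -0.1368 m / 0.6 = -0.228.

>>> move_arm --plan '[{"delta_pos": [0, -0.0242, 0], "turn": [0, 0, 0], "fingers": 1}, {"delta_pos": [0, -0.0483, 0.0017], "turn": [0, 0, 0], "fingers": 1}, {"delta_pos": [0, -0.0723, 0.005], "turn": [0, 0, 0], "fingers": 1}, {"delta_pos": [0, -0.096, 0.0093], "turn": [0, 0, 0], "fingers": 1}, {"delta_pos": [0, -0.1193, 0.0155], "turn": [0, 0, 0], "fingers": 1}, {"delta_pos": [0, -0.1423, 0.0232], "turn": [0, 0, 0], "fingers": 1}, {"delta_pos": [0, -0.165, 0.0322], "turn": [0, 0, 0], "fingers": 1}, {"delta_pos": [0, -0.1867, 0.0427], "turn": [0, 0, 0], "fingers": 1}, {"delta_pos": [0, -0.2077, 0.0545], "turn": [0, 0, 0], "fingers": 1}, {"delta_pos": [0, -0.228, 0.0677], "turn": [0, 0, 0], "fingers": 1}, {"delta_pos": [0, -0.2475, 0.0817], "turn": [0, 0, 0], "fingers": 1}, {"delta_pos": [0, -0.2475, 0.0817], "turn": [0, 0, 0], "fingers": 1}]'

```text
clock: 17.82
position: [0.5481, -0.0141, 0.2866]
ee_rot: [0.669, 0.743, 0.0, -0.0]
ft_force: [0.7, 0.3, -0.3]
grip_width: 0.129
grasp_force: 30.9
```

>>> move_arm --plan '[{"delta_pos": [0, 0, 0], "turn": [0, 0, 0], "fingers": 1}, {"delta_pos": [0, 0, 0], "turn": [0, 0, 0], "fingers": 1}, {"delta_pos": [0, 0, 0], "turn": [0, 0, 0], "fingers": 1}, {"delta_pos": [0, 0, 0], "turn": [0, 0, 0], "fingers": 1}]'

```text
clock: 18.32
position: [0.5487, -0.014, 0.2871]
ee_rot: [0.669, 0.743, 0.0, 0.0]
ft_force: [-1.4, 1.1, 1.5]
grip_width: 0.128
grasp_force: 31.1
```

Run:
```python
from h import *
o=get_obs();p=o["position"]-HINGE;print(o["clock"],o["position"],o["grip_width"],o["grasp_force"],o["ft_force"],o["joint_velocities"].round(4))
print("th",np.arctan2(p[2],-p@UX),np.hypot(p[2],p@UX))
c=camera("side");save("s3",c["color"][60:320,100:450])
W=cloud(c).reshape(-1,3);W=W[np.isfinite(W).all(1)]
B=(W-ORG)@np.stack([UX,UY,[0,0,1]],1);m=(B[:,1]<-.07)&(B[:,1]>-.105)&(B[:,0]>-.06)&(B[:,0]<.1)&(B[:,2]>.125)&(B[:,2]<.25)
print(m.sum(),"lid",np.arctan2(B[m,2]-.109,.09-B[m,0]).mean())
```

```text
18.325 [ 0.54868039 -0.01404192  0.28705616] 0.12750240053932288 31.06571137905121 [-1.38873872  1.13392038  1.50040084] [-0.0014 -0.0025  0.0005  0.0011  0.0016  0.0001 -0.0001]
th 0.8990742696240153 0.22747480188517263
32 lid 0.9292205953345796
```

View pics/s3.png

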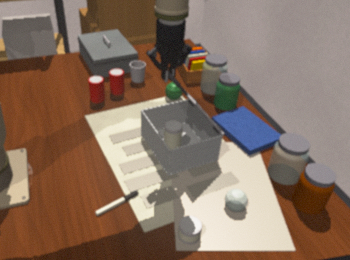

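The side view looks almost edge-on to the lid, so I can't see it clearly, though the tin stands in the bin at (173,133). I'll check with the scene camera.

Run:
```python
from h import *
c=camera("scene");save("sc2",cv2.resize(c["color"][80:290,150:370],None,fx=2.5,fy=2.5))
W=cloud(c).reshape(-1,3);W=W[np.isfinite(W).all(1)]
B=(W-ORG)@np.stack([UX,UY,[0,0,1]],1);m=(abs(B[:,1])>.03)&(abs(B[:,1])<.105)&(B[:,0]>-.06)&(B[:,0]<.1)&(B[:,2]>.14)&(B[:,2]<.25)
f=np.polyfit(B[m,0],B[m,2],1);print(m.sum(),f,"theta",np.arctan(-f[0]))
```

```text
3368 [-1.24494708  0.22849649] theta 0.8940786425826726
```

View pics/sc2.png

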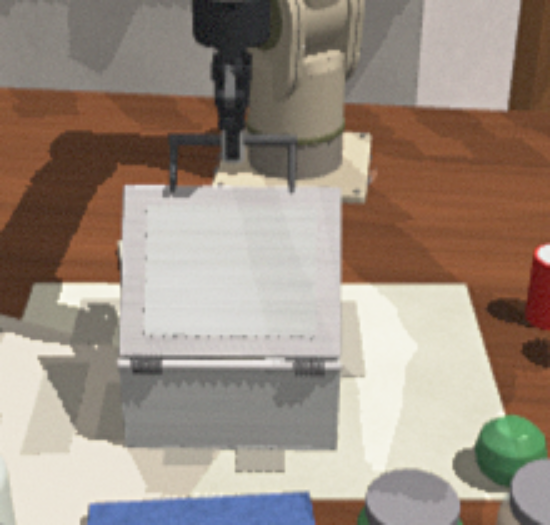

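The scene view shows the fingers holding the bar at (233,140) and the lid at 0.894 rad, inside the wanted range. I'll hand in.

```bash
python3 -c "
from workcell import hand_in
print(hand_in())"
```

```text
the job is handed in; nothing more can be done
None
```

The job is handed in: the tall tin stands upright and released in the bin, and the gripper is holding the lid still by its bar at about 0.89 rad; no verdict came back.

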